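# Clear the squaring plate, then hold the mould block in its corner

### The arm

A 6-joint arm with a two-finger parallel gripper is mounted at the origin on the work surface. World frame = base frame: x ahead of the robot, y to its left, z up, the work surface at z = 0. Lengths are in m, angles in rad, forces in N, time in s.
With the tool pointing down it reaches from about 0.325 to 0.75 m from the base axis. Payload 7.6 kg.
Tool frame: the origin (TCP) lies midway between the tips of the shut fingers; the grasp point (between the pads) lies 19 mm behind it; z points along the fingers, y is the line along which they close (so a half turn about z gives the same grasp; the last joint's range is limited). The gripper opens to 85 mm and grips with 20 to 120 N. Pads are 22 mm wide; open, the fingers measure 114 mm over their backs; the gripper's body (76 mm by 85 mm) begins 54 mm behind the grasp point. The pads swing forward as they close: fully open they stand 13 mm farther back than shut.
Start: joints at [1.058, 0.052, 1.401, -0, 1.689, -0.07], TCP at [0.225, 0.474, 0.231] pointing down, gripper open.
Joint ranges: [-2.9, 2.9], [-0.91, 2.17], [0.12, 2.37], [-1.06, 4.2], [0.26, 2.73], [-2.93, 2.93]. Speed limits (rad/s): [2.57, 2.57, 3.01, 3.14, 3.14, 3.14].

### API

Orientations are given as a rotation vector (axis times angle).
In Python, from rig import telemetry, viewer, order gives the robot as it stands.
- The arm moves only by the tool drive_tool, never from a script. Its argument "series" is a list of rows, each a list of 7 numbers: the shift along the tool's x, y, z in m, then the turn, a rotation vector about the tool's x, y, z in degrees, then the closure, from -1 (fully open) to 1 (shut). A call has 1 to 12 rows; each row shifts and turns the commanded pose from where the row before left it, along the tool's axes as they then stand; what a row does not reach is not made up. A row lasts 1/10 s, in which the tool goes at most 50 mm and 8.59 degrees, less where a joint would pass 70% of its speed; a pose out of reach is approached as far as the arm can. A call is refused whole if a number of a shift passes 0.05 or a number of a turn 8.59, either way. A call with a gripper value outside its range is refused whole. The fingers move at their own pace and stop on an object; the grip force is fixed at half the most. Time passes only in rows, so rows that do not move let the fingers close. It gives the time, the measured TCP pose, the force, the opening and the grip force at its end, in the units of the state.
- telemetry.read_state(): the state, without advancing time (a new reading comes with each control period).
- viewer.read_camera(name): name is "side" or "top" or "wrist"; returns a dict with "frame" (420x560x3 uint8, blue, green, red), "camera_matrix" (3x3 intrinsics, pixels), "xyz" and "attitude" of the camera in the world. Camera axes: x right, y down, z forward; pixel columns grow to the right and rows downward; lengths in m; the calibration is good to about 2 mm. A picture is of the moment at which its call begins. There is no depth.
- order.sign_off(): hands the job in; it is judged then, once.
The state is a dict: "time_s": time; "joints": joint angles; "qvel": joint speeds; "joint_torque": joint torques, N m; "position": TCP position; "eef_rot": TCP orientation; "ft_force": force on the tool from outside, world axes, zero at the start; "moment": the same for the moment, N m; "width": opening from 0.0 (shut) to 1.0 (fully open); "grip_force": force on a finger pad.
Only numpy, scipy, OpenCV 4.12 (cv2) and the standard library are available. Lean on these libraries where they do the work, as an engineer would, in place of code of your own. Each camera call takes 0.05 s, during which the arm holds its last target. There are 200 camera calls.

### The job

A stray wooden slat lies across the squaring plate: lay it back on the slat stack, on the empty side of the top layer, parallel to the single slat there and crossing the layer below, and let go of it. Then take the dark graphite mould block by its wooden grip, set it flat on the plate and press it into the corner so that it lies square against the blue and the yellow fence at once. Finish while still holding the block there, pressed firmly against both fences, and leave the other slats and the jar, brass stamp and cup where they are.

Things in the scene. Friction and masses are not known exactly. Their poses are not given: they have to be found in the camera images.
- plate: fixed steel squaring plate, 180 x 180 mm, 10 mm thick, lying on the bench; origin at the centre of its underside. Rigid fences stand along its +x edge (blue) and -y edge (yellow), their tops 25 mm above the plate; their inner faces are the planes x = +75 mm and y = -75 mm of this frame, each reaching the open edge of the plate. The other two edges are open.
- corner (a point): the inside corner on the plate's upper face where both fence faces meet; axes as the plate's (block must go to its -x, +y side)
- fence_a: blue fence of the plate, 15 mm thick, 25 mm high, along the plate's +x edge; fixed and rigid; origin and axes are those of the plate. The graphite block slides easily on plate and fences (friction about 0.2).
- fence_b: yellow fence of the plate, 15 mm thick, 25 mm high, along the plate's -y edge; fixed and rigid; origin and axes are those of the plate. The graphite block slides easily on plate and fences (friction about 0.2).
- block: loose graphite mould block, dark grey, 70 (x) x 60 (y) x 40 (z) mm, about 0.33 kg (0.26 to 0.43), standing on the bench; origin at the centre of its underside, z up. On its top stands a pale wooden grip rib, 46 mm long (x), 16 mm thick (y), from 40 to 72 mm above the origin, centred; grip the rib across y.
- board: fixed white board under the slat stack, 150 x 150 mm, 8 mm thick; origin at the centre of its underside
- gap (a point): where the underside centre of the stray slat belongs on the stack: 48 mm above the underside of the board, 40 mm to the -y side of its centre; axes as the board's, the slat lies along x
- stray: cherry-wood slat, 120 x 20 x 20 mm, 35 g; origin at the centre of its underside, x along its length. The stray one: it lies on the plate, roughly diagonally across the corner, at the start.
- slat1: cherry-wood slat, 120 x 20 x 20 mm, 35 g; origin at the centre of its underside, x along its length. Loose, bottom layer of the stack, along the board's x, on its +y side
- slat2: cherry-wood slat, 120 x 20 x 20 mm, 35 g; origin at the centre of its underside, x along its length. Loose, bottom layer of the stack, along the board's x, on its -y side
- slat3: cherry-wood slat, 120 x 20 x 20 mm, 35 g; origin at the centre of its underside, x along its length. Loose, second layer, along the board's y, on its +x side, 40 mm from the middle
- slat4: cherry-wood slat, 120 x 20 x 20 mm, 35 g; origin at the centre of its underside, x along its length. Loose, second layer, along the board's y, on its -x side, 40 mm from the middle
- slat5: cherry-wood slat, 120 x 20 x 20 mm, 35 g; origin at the centre of its underside, x along its length. Loose, the single slat of the top layer, along the board's x, about 40 mm to the +y side of the middle
- jar: bystander: loose amber glass jar with white cap, 56 mm wide, 75 mm high; origin at the centre of its underside
- knob_tool: bystander: loose brass stamp, a disc 48 mm wide with a thin stem, 34 mm high; origin at the centre of its underside
- tumbler: bystander: loose white ceramic cup, 54 mm wide, 60 mm high; origin at the centre of its underside

How it is judged:
On the way:
1. the stray slat lies on the stack, crosswise in the empty place of the top layer, released (x of stray in the frame of gap between -0.02 and 0.02 m and y of stray in the frame of gap between -0.02 and 0.02 m and z of stray in the frame of gap between -0.004 and 0.004 m and angle between the x axis of stray and the x axis of board, either way round below 0.2 rad and contact force between the fingers and stray below 0.1 N and linear speed of stray below 0.02 m/s), for 0.2 s.
At the end, for the whole second after the job is handed in: Stray slat released on the stack within 20 mm of its place, 0.2 rad of parallel, 4 mm of top-layer height. Block on the plate (2.5 mm), tilt and squareness under 0.05 rad (either face to either fence), pushing on each fence with over 1 N, at rest, held by the fingers (all of step 1 and z of block in the frame of plate between 0.0075 and 0.0125 m and angle between block's own z axis and vertical below 0.05 rad and (angle between the x axis of block and the x axis of plate, either way round below 0.05 rad or angle between the x axis of block and the y axis of plate, either way round below 0.05 rad) and contact force between block and fence_a above 1 N and contact force between block and fence_b above 1 N and contact force between the fingers and block above 2 N and linear speed of block below 0.02 m/s); the arm keeps its last pose, push and grip.
It fails at once if a slat of the existing stack was shifted more than 20 mm (distance of any of slat1, slat2, slat3, slat4, slat5 from where it was at the start of the episode above 0.02 m).
It fails at once if a bystander was shifted more than 25 mm (distance of any of jar, knob_tool, tumbler from where it was at the start of the episode above 0.025 m).
It also fails if it takes over 58 s, if anything falls off the work surface, if the arm or the gripper's body presses on something with over 40 N, if the wrist force passes 120 N, or if a joint passes its speed limit or range.

## Working session

There is one attempt and no reset: what is moved stays moved. The work goes in short steps, Python scripts to look and compute and a tool call to move; the robot and the scene stay as the last step left them, time stands still between calls to the robot, and variables do not carry over. Pictures are saved under pics/ and viewed, at most 10 in all, crops included, and the job is handed in when it is done.

Besides the shell and the picture viewer there is one more tool, called as name([rows], argument=value, ...), one row to a line, values as JSON. drive_tool: Moves the arm, as the interface text tells. Its arguments: {"type":"object","properties":{"series":{"type":"array"}},"required":["series"]}

```bash
mkdir -p pics; ls
python3 - <<'E'
from rig import telemetry, viewer
import cv2,pickle
s=telemetry.read_state();print(s)
for n in ["top","side"]:
    c=viewer.read_camera(n);cv2.imwrite(f"pics/{n}0.png",cv2.resize(c["frame"],(800,600),interpolation=cv2.INTER_CUBIC));pickle.dump(c,open(n+"0.pkl","wb"))
    print(n,c["camera_matrix"],c["xyz"],c["attitude"])
E
```

```text
pics
{'time_s': 0.0, 'joints': array([ 1.05769379e+00,  5.28131992e-02,  1.40175763e+00, -2.92731894e-05,
        1.68859723e+00, -7.02793856e-02]), 'qvel': array([-0.0014332 , -0.00114699,  0.00078966, -0.00063434, -0.00022729,
       -0.00058892]), 'joint_torque': array([ 5.20028170e-04, -3.81659639e+01, -3.60195494e+01,  4.80456805e-06,
        6.10611562e-03,  3.96581618e-05]), 'position': array([0.22478194, 0.47410044, 0.23046815]), 'eef_rot': array([-6.89827270e-01, -3.06448457e+00,  2.38291465e-03]), 'ft_force': array([-0.28893644, -0.27401517, -0.91853552]), 'moment': array([ 0.03293847, -0.02781586, -0.00468424]), 'grip_force': 0.0, 'width': 1.0003520041022091}
top [[522.22110198   0.         280.27198533]
 [  0.         522.22110198 209.28241623]
 [  0.           0.           1.        ]] [ 0.51179088 -0.01724831  1.17908608] [-2.218186    2.18900581 -0.01946266]
side [[425.45843544   0.         276.66521796]
 [  0.         425.45843544 200.50735016]
 [  0.           0.           1.        ]] [ 0.29085679 -0.82420824  0.61932512] [-2.13402086  0.32915314 -0.1854851 ]
```

View pics/top0.png

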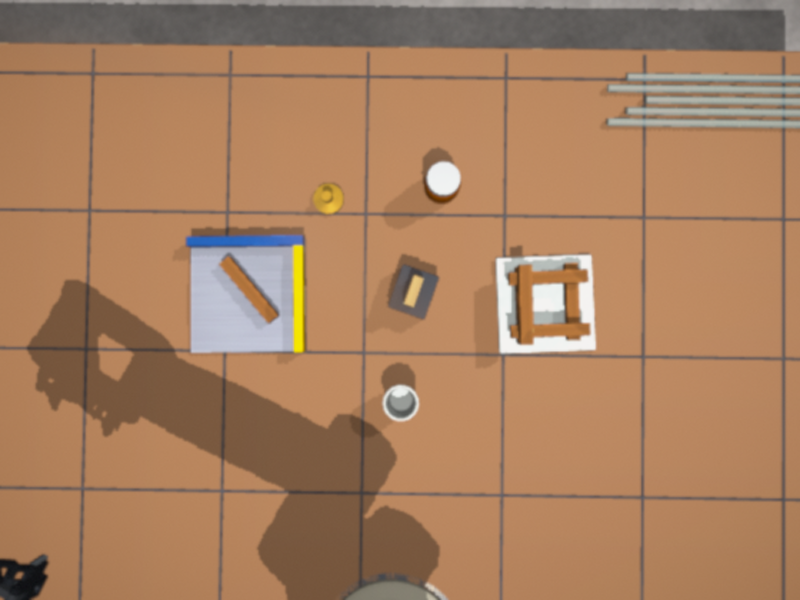

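View pics/side0.png

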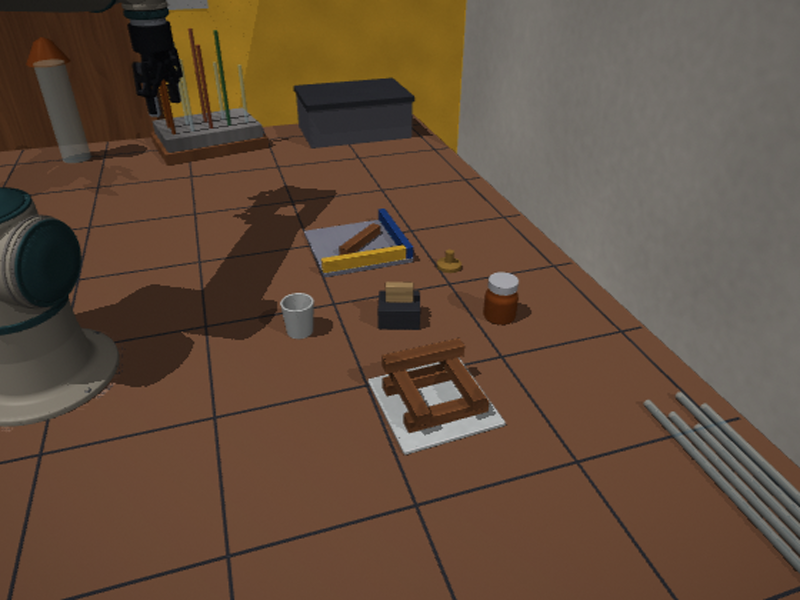

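The top view shows the plate around (245,297), with the blue fence on top and the yellow on the right. The stray runs from (228,258) to (271,318). The block is at (413,291) and the board at (546,304), with its single top slat at column 525. I'll zoom in next.

```bash
cat > h.py <<'E'
import numpy as np,cv2,pickle
from scipy.spatial.transform import Rotation as R
def ray(c,u,v,z):
    K=c["camera_matrix"];d=R.from_rotvec(c["attitude"]).as_matrix()@np.linalg.solve(K,[u,v,1.])
    p=np.array(c["xyz"]);return (p+d*(z-p[2])/d[2])
def proj(c,P):
    K=c["camera_matrix"];q=R.from_rotvec(c["attitude"]).as_matrix().T@(np.array(P)-c["xyz"]);q=K@q;return q[:2]/q[2]
E
python3 - <<'E'
from h import *
c=pickle.load(open("top0.pkl","rb"));f=c["frame"]
def crop(u,v,n): return cv2.resize(f[v:v+n,u:u+n],None,fx=4,fy=4,interpolation=cv2.INTER_CUBIC)
m=np.zeros((592,768,3),np.uint8);m[:384,:384]=crop(126,158,96);m[:384,384:]=crop(334,166,96);m[384:,:208]=crop(264,178,52)
cv2.imwrite("pics/mos.png",m)
h=cv2.cvtColor(f,cv2.COLOR_BGR2HSV)
roi=np.zeros(f.shape[:2],np.uint8);roi[150:260,120:325]=1
def seg(lo,hi,z,name,box):
    k=cv2.inRange(h,lo,hi);mk=np.zeros_like(k);u0,v0,u1,v1=box;mk[v0:v1,u0:u1]=k[v0:v1,u0:u1]
    pts=np.argwhere(mk)[:,::-1].astype(float)
    W=np.array([ray(c,u,v,z)[:2] for u,v in pts]);r=cv2.minAreaRect(W.astype(np.float32)*1000)
    mu=W.mean(0);e,V=np.linalg.eigh(np.cov(W.T));print(name,len(W),mu,"dir deg",np.degrees(np.arctan2(V[1,1],V[0,1])),r)
seg((100,120,60),(130,255,255),.035,"blue",(126,158,222,254))
seg((24,150,120),(35,255,255),.035,"yellow",(126,158,222,254))
seg((5,100,40),(20,255,255),.03,"stray",(150,175,200,230))
seg((12,60,120),(28,255,255),.072,"rib",(278,188,302,220))
seg((0,0,10),(180,120,90),.04,"blk",(268,182,312,226))
E
```

```text
blue 531 [0.62936085 0.23610158] dir deg 91.74121555898078 ((629.5166015625, 234.86669921875), (15.00951099395752, 176.42044067382812), 1.7393162250518799)
yellow 522 [0.5406186  0.14959506] dir deg -178.99864092450665 ((540.8758544921875, 149.54962158203125), (162.4872589111328, 13.206356048583984), 0.9827560782432556)
stray 486 [0.55533706 0.22860333] dir deg -139.20628522429897 ((555.2737426757812, 228.60731506347656), (119.40052795410156, 19.762680053710938), 40.764347076416016)
rib 239 [ 0.55156329 -0.02740323] dir deg 164.31834858454351 ((553.710205078125, -26.572288513183594), (65.80924224853516, 48.8179817199707), 0.7316150069236755)
blk 91 [ 0.57592672 -0.02313766] dir deg 140.48010049240213 ((576.10546875, -25.57555389404297), (32.179931640625, 56.93004608154297), 33.236045837402344)
```

View pics/mos.png

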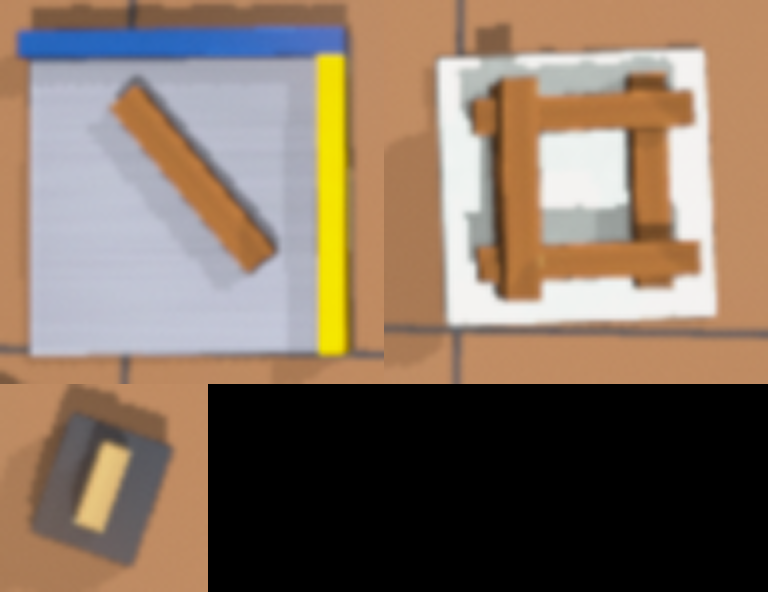

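The mosaic shows the stray from (125,95) to (262,260). The rib's corners are (105,442), (131,450), (103,531) and (74,522). The board's corners are (438,58), (704,49), (716,316) and (449,327). Slat5 runs down column ~520, leaving the right side free.

Run:
```python
from h import *
c=pickle.load(open("top0.pkl","rb"))
def P(pts,ou,ov,z): return np.array([ray(c,(x+.5)/4-.5+ou,(y+.5)/4-.5+ov,z)[:2] for x,y in pts])
def rep(n,W):
    a=W[1]-W[0];b=W[2]-W[1];print(n,W.mean(0).round(4),"side01",np.linalg.norm(a).round(4),np.degrees(np.arctan2(a[1],a[0])).round(1),"side12",np.linalg.norm(b).round(4),np.degrees(np.arctan2(b[1],b[0])).round(1))
rep("rib",P([(105,442-384),(131,450-384),(103,531-384),(74,522-384)],264,178,.072))
rep("blk",P([(75,413-384),(173,447-384),(132,566-384),(32,529-384)],264,178,.04))
rep("board",P([(438-384,58),(704-384,49),(716-384,316),(449-384,327)],334,166,.008))
rep("slat5",P([(500-384,77),(535-384,76),(540-384,298),(505-384,300)],334,166,.068))
rep("slat3",P([(538-384,95),(691-384,90),(694-384,123),(540-384,131)],334,166,.048))
rep("slat4",P([(541-384,246),(698-384,241),(700-384,272),(541-384,279)],334,166,.048))
rep("blueTop",P([(18,31),(346,28),(346,53),(19,58)],126,158,.035))
rep("yelTop",P([(317,54),(345,54),(346,354),(318,355)],126,158,.035))
rep("stray",P([(135,82),(277,246),(249,272),(110,106)],126,158,.03))
for n,p,z in [("jar",(443,178),.075),("knob",(328,198),.01),("cup",(401,402),.06)]: print(n,ray(c,p[0]*.7,p[1]*.7,z))
s=__import__("rig").telemetry.read_state();print(R.from_rotvec(s["eef_rot"]).as_matrix().round(3))
```

```text
rib [ 0.5544 -0.0264] side01 0.0144 -106.4 side12 0.0455 161.7
blk [ 0.5542 -0.0266] side01 0.0566 -108.4 side12 0.0687 161.7
board [ 0.5388 -0.234 ] side01 0.149 -87.3 side12 0.1495 -177.1
slat5 [ 0.5368 -0.1928] side01 0.0186 -87.6 side12 0.118 -178.2
slat3 [ 0.5801 -0.2474] side01 0.0827 -87.4 side12 0.0179 -174.4
slat4 [ 0.4991 -0.2503] side01 0.0847 -87.4 side12 0.0168 -175.9
blueTop [0.6293 0.2344] side01 0.1808 -88.8 side12 0.0138 -179.0
yelTop [0.5415 0.1507] side01 0.0154 -89.3 side12 0.1646 -178.8
stray [0.5559 0.2283] side01 0.1201 -138.2 side12 0.021 133.7
jar [ 0.72175897 -0.06812387  0.075     ]
knob [0.70036265 0.10950199 0.01      ]
cup [ 0.38741875 -0.01003583  0.06      ]
[[-0.904  0.429 -0.001]
 [ 0.429  0.904 -0.001]
 [ 0.    -0.001 -1.   ]]
```

drive_tool([
  [-0.0337,-0.0067,0.0083,0,0,0,0],
  [-0.0337,-0.0067,0.0083,0,0,0,0],
  [-0.0337,-0.0067,0.0083,0,0,0,0],
  [-0.0337,-0.0067,0.0083,0,0,0,0],
  [-0.0337,-0.0067,0.0083,0,0,0,0],
  [-0.0337,-0.0067,0.0083,0,0,0,0],
  [-0.0337,-0.0067,0.0083,0,0,0,0],
  [-0.0337,-0.0067,0.0083,0,0,0,0],
  [-0.0337,-0.0067,0.0083,0,0,0,0],
  [-0.0337,-0.0067,0.0083,0,0,0,0],
  [-0.0337,-0.0067,0.0083,0,0,0,0],
  [-0.0337,-0.0067,0.0083,0,0,0,0],
])

```text
time_s: 1.3
position: [0.5567, 0.2274, 0.1308]
eef_rot: [-0.69, -3.064, 0.001]
ft_force: [0.6, 0.3, 0.7]
width: 0.502
grip_force: 0.0
```

drive_tool([
  [0,0,0,0,0,8.5,0],
  [0,0,0,0,0,8.5,0],
  [0,0,0,0,0,8.5,0],
  [0,0,0,0,0,8.5,0],
  [0,0,0,0,0,8.5,0],
  [0,0,0,0,0,8.5,0],
  [0,0,0,0,0,8.5,0],
  [0,0,0,0,0,8.5,0],
  [0,0,0,0,0,8.5,0],
  [0,0,0,0,0,8.5,0],
  [0,0,0,0,0,8.5,0],
  [0,0,0,0,0,8.5,0],
])

```text
time_s: 2.5
position: [0.5556, 0.2284, 0.1311]
eef_rot: [-2.82, -1.384, 0.002]
ft_force: [0.9, 0.2, -0.2]
width: 0.503
grip_force: 0.0
```

```bash
cat >> h.py <<'E'
def goto(x,y,z,yaw=None):
    from rig import telemetry
    s=telemetry.read_state();M=R.from_rotvec(s["eef_rot"]).as_matrix();cur=np.degrees(np.arctan2(M[1,1],M[0,1]))
    print("t",round(s["time_s"],2),"pos",s["position"].round(4),"yaw(y)",cur.round(2),"tilt",M[:,2].round(4),"q",s["joints"].round(2),"w",round(s["width"],3),"F",s["ft_force"].round(1),"grip",round(s["grip_force"],1))
    print("tool shift",(M.T@(np.array([x,y,z])-s["position"])).round(4),"turn z",None if yaw is None else round(-(yaw-cur),2))
E
python3 - <<'E'
from h import *
goto(.5557,.2285,.013,-49.2)
from rig import viewer
c=viewer.read_camera("wrist");pickle.dump(c,open("w1.pkl","wb"));cv2.imwrite("pics/w1.png",c["frame"])
E
```

```text
t 2.5 pos [0.5556 0.2284 0.1311] yaw(y) -37.72 tilt [-1.e-03 -3.e-04 -1.e+00] q [0.33 0.32 1.3  0.   1.52 0.99] w 0.503 F [ 0.9  0.2 -0.2] grip 0.0
tool shift [2.000e-04 1.000e-04 1.181e-01] turn z 11.48
```

View pics/w1.png

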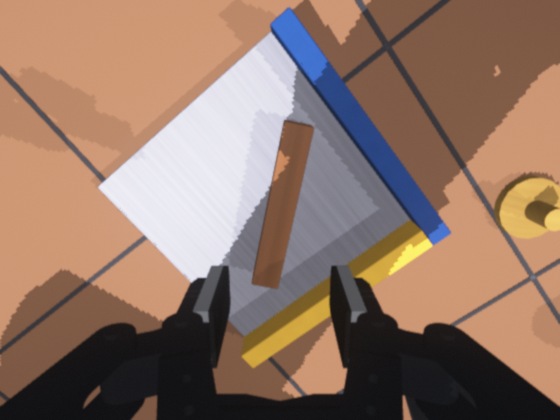

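The wrist view shows the stray clear between the fingers. Its top corners are about (285,121), (313,126), (279,288) and (253,285). The blue fence's top inner edge runs from (271,28) to (427,240), and the plate's left corner is at (100,186).

Run:
```python
from h import *
c=pickle.load(open("w1.pkl","rb"))
W=np.array([ray(c,u,v,.03)[:2] for u,v in [(285,121),(313,126),(279,288),(253,285)]])
d=W[0]+W[1]-W[2]-W[3];print(W.mean(0),np.linalg.norm(d)/2,np.degrees(np.arctan2(d[1],d[0])))
print("blue in",[ray(c,u,v,.035)[:2] for u,v in [(271,28),(427,240)]],"left corner",ray(c,100,186,.01),"yellow out",[ray(c,u,v,.035)[:2] for u,v in [(432,241),(252,367)]])
```

```text
[0.55673979 0.22837097] 0.11925688232715057 41.43695492689359
blue in [array([0.62108989, 0.3218511 ]), array([0.62444757, 0.15116235])] left corner [0.45952175 0.31943893 0.01      ] yellow out [array([0.62680251, 0.14840447]), array([0.46169649, 0.14255379])]
```

drive_tool([
  [0.0002,0,0.0,0,0,5.6,0],
  [0,0,0.0,0,0,5.6,0],
  [0,0,0.03,0,0,0,0],
  [0,0,0.03,0,0,0,0],
  [0,0,0.03,0,0,0,0],
  [0,0,0.02,0,0,0,0],
  [0,0,0.008,0,0,0,0],
  [0,0,0,0,0,0,0],
  [0,0,0,0,0,0,1],
  [0,0,0,0,0,0,1],
  [0,0,0,0,0,0,1],
  [0,0,0,0,0,0,1],
])

```text
time_s: 3.75
position: [0.5571, 0.229, 0.0157]
eef_rot: [2.938, 1.112, 0.005]
ft_force: [-0.3, 0.4, 7.0]
width: 0.214
grip_force: 62.6
```

Run:
```python
from h import *
goto(.5405,-.274,.16,-87.5)
```

```text
t 3.75 pos [0.5571 0.229  0.0157] yaw(y) -48.56 tilt [ 0.0032  0.0011 -1.    ] q [0.33 0.43 1.4  0.   1.31 1.18] w 0.214 F [-0.3  0.4  7. ] grip 62.6
tool shift [-0.3449  0.3662 -0.145 ] turn z 38.94
```

drive_tool([
  [0,0,-0.025,0,0,0,1],
  [0,0,-0.04,0,0,0,1],
  [0,0,-0.04,0,0,0,1],
  [0,0,-0.04,0,0,0,1],
  [-0.0287,0.0305,0,0,0,0,1],
  [-0.0287,0.0305,0,0,0,0,1],
  [-0.0287,0.0305,0,0,0,0,1],
  [-0.0287,0.0305,0,0,0,0,1],
  [-0.0287,0.0305,0,0,0,0,1],
  [-0.0287,0.0305,0,0,0,0,1],
  [-0.0287,0.0305,0,0,0,0,1],
  [-0.0287,0.0305,0,0,0,0,1],
])

```text
time_s: 4.95
position: [0.5449, -0.1079, 0.159]
eef_rot: [2.938, 1.111, 0.001]
ft_force: [1.2, 0.1, -0.7]
width: 0.213
grip_force: 61.8
```

drive_tool([
  [-0.0287,0.0305,0,0,0,0,1],
  [-0.0287,0.0305,0,0,0,0,1],
  [-0.0287,0.0305,0,0,0,0,1],
  [-0.0287,0.0305,0,0,0,0,1],
  [0,0,0,0,0,7.8,1],
  [0,0,0,0,0,7.8,1],
  [0,0,0,0,0,7.8,1],
  [0,0,0,0,0,7.8,1],
  [0,0,0,0,0,7.8,1],
  [0,0,0,0,0,0,1],
  [0,0,0,0,0,0,1],
])

```text
time_s: 6.05
position: [0.5399, -0.2736, 0.1587]
eef_rot: [-3.141, -0.072, -0.0]
ft_force: [0.7, -0.3, -0.9]
width: 0.211
grip_force: 61.8
```

Run:
```python
from h import *
goto(.5405,-.274,.055,-87.5)
from rig import viewer
c=viewer.read_camera("wrist");pickle.dump(c,open("w2.pkl","wb"));cv2.imwrite("pics/w2.png",c["frame"])
```

```text
t 6.05 pos [ 0.5399 -0.2736  0.1587] yaw(y) -87.36 tilt [ 0.e+00  1.e-04 -1.e+00] q [-0.53  0.31  1.26  0.    1.58  0.99] w 0.211 F [ 0.7 -0.3 -0.9] grip 61.8
tool shift [0.0006 0.0004 0.1037] turn z 0.14
```

View pics/w2.png

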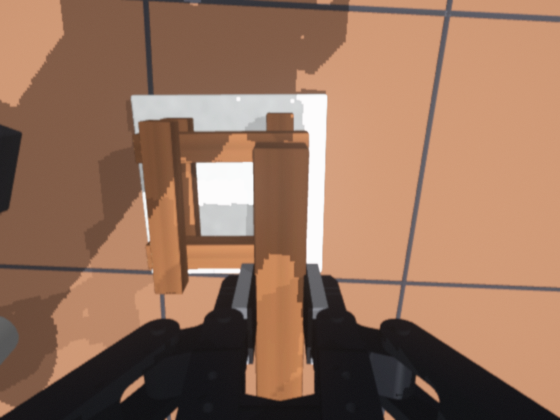

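The slat is held straight above the free side and parallel to slat5 (columns 255–307, slat5 at 145–185). Lowering it now.

drive_tool([
  [0.0006,0.0004,0.03,0,0,0,1],
  [0,0,0.03,0,0,0,1],
  [0,0,0.02,0,0,0,1],
  [0,0,0.012,0,0,0,1],
  [0,0,0.008,0,0,0,1],
  [0,0,0.003,0,0,0,1],
  [0,0,0,0,0,0,1],
  [0,0,0,0,0,0,1],
])

```text
time_s: 6.9
position: [0.5412, -0.2744, 0.0569]
eef_rot: [3.14, 0.067, 0.003]
ft_force: [0.2, 0.3, -0.3]
width: 0.218
grip_force: 61.8
```

drive_tool([
  [0,0,0.0015,0,0,0,1],
  [0,0,0,0,0,0,1],
  [0,0,0,0,0,0,1],
])

```text
time_s: 7.2
position: [0.5407, -0.2741, 0.0544]
eef_rot: [3.141, 0.067, 0.001]
ft_force: [-0.6, -0.7, -0.6]
width: 0.214
grip_force: 61.8
```

drive_tool([
  [0,0,0.001,0,0,0,1],
  [0,0,0,0,0,0,1],
  [0,0,0,0,0,0,1],
])

```text
time_s: 7.5
position: [0.5408, -0.2741, 0.0537]
eef_rot: [3.141, 0.067, 0.001]
ft_force: [-1.4, 0.4, 2.8]
width: 0.216
grip_force: 62.3
```

drive_tool([
  [0,0,0,0,0,0,0.3],
  [0,0,0,0,0,0,0.0],
  [0,0,0,0,0,0,0.0],
  [0,0,0,0,0,0,0.0],
  [0,0,0,0,0,0,0],
  [0,0,-0.02,0,0,0,0],
  [0,0,-0.03,0,0,0,0],
  [0,0,-0.04,0,0,0,0],
  [0,0,-0.02,0,0,0,0],
  [0,0,0,0,0,0,0],
])

```text
time_s: 8.5
position: [0.5421, -0.2749, 0.1676]
eef_rot: [3.137, 0.067, 0.01]
ft_force: [-0.6, -0.4, -0.5]
width: 0.497
grip_force: 0.0
```

Run:
```python
from h import *
goto(.5543,-.0265,.16,-108.3)
from rig import viewer
a=viewer.read_camera("wrist")["frame"];b=viewer.read_camera("side")["frame"][210:330,240:400]
m=np.zeros((420,560+240,3),np.uint8);m[:,:560]=a;m[:180]=m[:180];m[:180,560:]=cv2.resize(b,(240,180));cv2.imwrite("pics/w3.png",m)
```

```text
t 8.5 pos [ 0.5421 -0.2749  0.1676] yaw(y) -87.57 tilt [ 0.0065 -0.0037 -1.    ] q [-0.53  0.31  1.24  0.    1.59  1.  ] w 0.497 F [-0.6 -0.4 -0.5] grip 0.0
tool shift [ 0.0227 -0.2477  0.0067] turn z 20.73
```

View pics/w3.png

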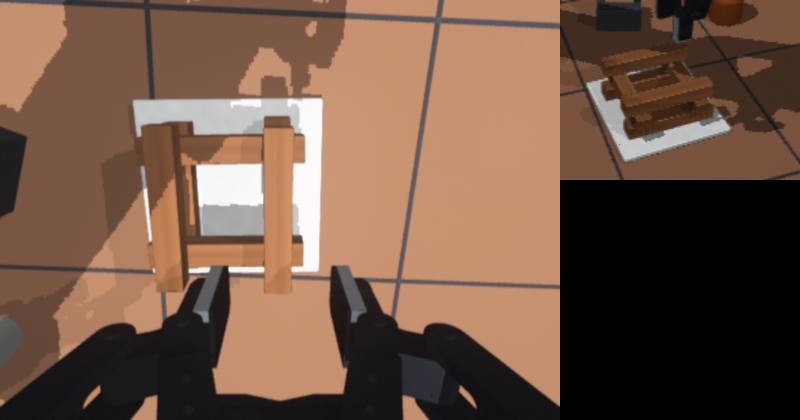

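The stray lies on the top layer, parallel and released (columns 265–292). Next is the block.

drive_tool([
  [0.0028,-0.031,0.001,0,0,0,0],
  [0.0028,-0.031,0.001,0,0,0,0],
  [0.0028,-0.031,0.001,0,0,0,0],
  [0.0028,-0.031,0.001,0,0,0,0],
  [0.0028,-0.031,0.001,0,0,0,0],
  [0.0028,-0.031,0.001,0,0,0,0],
  [0.0028,-0.031,0.001,0,0,0,0],
  [0.0028,-0.031,0.001,0,0,0,0],
  [0,0,0,0,0,7,0],
  [0,0,0,0,0,7,0],
  [0,0,0,0,0,6.7,0],
  [0,0,0,0,0,0,0],
])

```text
time_s: 9.8
position: [0.5515, -0.0251, 0.1529]
eef_rot: [3.101, -0.5, -0.006]
ft_force: [-0.2, 0.4, 0.1]
width: 0.502
grip_force: 0.0
```

Run:
```python
from h import *
goto(.5543,-.0265,.044,-108.3)
from rig import viewer
c=viewer.read_camera("wrist");pickle.dump(c,open("w4.pkl","wb"));cv2.imwrite("pics/w4.png",c["frame"])
```

```text
t 9.8 pos [ 0.5515 -0.0251  0.1529] yaw(y) -108.32 tilt [-3.7e-03  5.0e-04 -1.0e+00] q [-0.11  0.17  1.43  0.    1.54  1.78] w 0.502 F [-0.2  0.4  0.1] grip 0.0
tool shift [0.0035 0.0004 0.1089] turn z -0.02
```

View pics/w4.png

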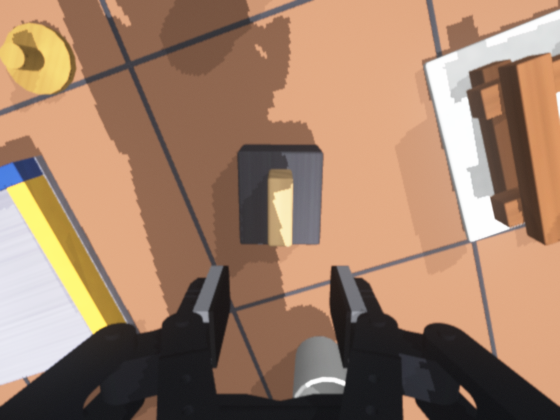

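The block lies square in the wrist view, with its top at columns 239–322 and rows 153–244. The rib's top spans columns 268–293 and rows ~179–246.

Run:
```python
from h import *
c=pickle.load(open("w4.pkl","rb"))
for n,z,p in [("rib",.072,[(268,179),(293,179),(294,246),(267,246)]),("blk",.04,[(239,153),(322,153),(321,244),(239,244)])]:
    W=np.array([ray(c,u,v,z)[:2] for u,v in p]);d=W[0]+W[1]-W[2]-W[3];e=W[0]-W[1];print(n,W.mean(0),np.linalg.norm(d)/2,np.linalg.norm(e),np.degrees(np.arctan2(d[1],d[0])))
print(c["xyz"])
```

```text
rib [ 0.55570981 -0.02761939] 0.04460130025617429 0.015388715440054315 -18.25125351136463
blk [ 0.55535104 -0.02740887] 0.06767925446099522 0.05718081791943744 -18.56639679346545
[ 0.62436264 -0.0495415   0.29475534]
```

drive_tool([
  [0.004,0.0008,0.03,0,0,0,0],
  [0,0,0.03,0,0,0,0],
  [0,0,0.03,0,0,0,0],
  [0,0,0.012,0,0,0,0],
  [0,0,0.007,0,0,0,0],
  [0,0,0,0,0,0,0],
  [0,0,0,0,0,0,1],
  [0,0,0,0,0,0,1],
  [0,0,0,0,0,0,1],
  [0,0,0,0,0,0,1],
  [0,0,0,0,0,0,1],
])

```text
time_s: 10.95
position: [0.5571, -0.0273, 0.0479]
eef_rot: [-3.102, 0.498, -0.005]
ft_force: [-0.2, 1.1, 5.2]
width: 0.179
grip_force: 59.9
```

Run:
```python
from h import *
goto(.568,.21,.13,-88.8)
```

```text
t 10.95 pos [ 0.5571 -0.0273  0.0479] yaw(y) -108.26 tilt [ 3.2e-03 -2.0e-04 -1.0e+00] q [-0.12  0.28  1.52  0.    1.34  1.77] w 0.179 F [-0.2  1.1  5.2] grip 59.9
tool shift [-0.0637 -0.2289 -0.0821] turn z -19.46
```

drive_tool([
  [0,0,-0.015,0,0,0,1],
  [0,0,-0.035,0,0,0,1],
  [0,0,-0.035,0,0,0,1],
  [-0.0091,-0.0327,0,0,0,0,1],
  [-0.0091,-0.0327,0,0,0,0,1],
  [-0.0091,-0.0327,0,0,0,0,1],
  [-0.0091,-0.0327,0,0,0,0,1],
  [-0.0091,-0.0327,0,0,0,0,1],
  [-0.0091,-0.0327,0,0,0,0,1],
  [-0.0091,-0.0327,0,0,0,0,1],
  [0,0,0,0,0,0,1],
])

```text
time_s: 12.05
position: [0.5664, 0.2137, 0.1313]
eef_rot: [-3.102, 0.492, 0.002]
ft_force: [-0.5, -0.6, -3.2]
width: 0.173
grip_force: 59.4
```

drive_tool([
  [0,0,0,0,0,-6.5,1],
  [0,0,0,0,0,-6.5,1],
  [0,0,0,0,0,-6.5,1],
  [0,0,0,0,0,0,1],
  [0,0,0,0,0,0,1],
])

```text
time_s: 12.55
position: [0.5672, 0.2095, 0.1314]
eef_rot: [3.141, 0.028, -0.0]
ft_force: [0.4, -0.1, -3.6]
width: 0.176
grip_force: 59.4
```

Run:
```python
from h import *
goto(.575,.204,.06,-88.8)
from rig import viewer
c=viewer.read_camera("wrist");pickle.dump(c,open("w5.pkl","wb"));cv2.imwrite("pics/w5.png",c["frame"])
```

```text
t 12.55 pos [0.5672 0.2095 0.1314] yaw(y) -88.96 tilt [-3.e-04 -2.e-04 -1.e+00] q [ 0.29  0.33  1.29 -0.    1.52  1.85] w 0.176 F [ 0.4 -0.1 -3.6] grip 59.4
tool shift [0.0077 0.0056 0.0714] turn z -0.16
```

View pics/w5.png

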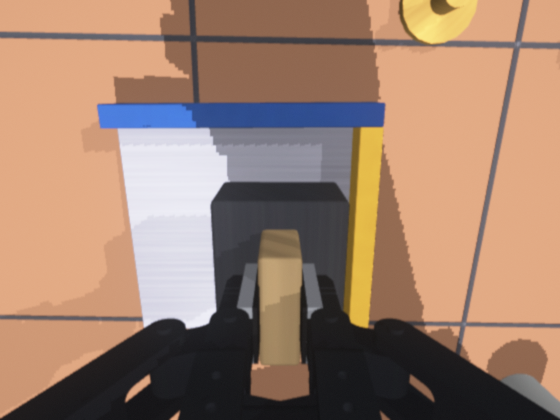

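The block is held level and square to both fences (block front edge at row 184, blue edge at row 127, both horizontal). Lowering it to the plate.

drive_tool([
  [0.004,0.003,0.025,0,0,0,1],
  [0.004,0.003,0.025,0,0,0,1],
  [0,0,0.012,0,0,0,1],
  [0,0,0.006,0,0,0,1],
  [0,0,0.003,0,0,0,1],
  [0,0,0,0,0,0,1],
  [0,0,0,0,0,0,1],
])

```text
time_s: 13.3
position: [0.5759, 0.2045, 0.0615]
eef_rot: [-3.141, -0.034, -0.003]
ft_force: [0.2, 0.0, -3.0]
width: 0.17
grip_force: 59.2
```

drive_tool([
  [0,0,0.001,0,0,0,1],
  [0,0,0,0,0,0,1],
  [0,0,0,0,0,0,1],
])

```text
time_s: 13.6
position: [0.5755, 0.2042, 0.0595]
eef_rot: [-3.141, -0.034, -0.001]
ft_force: [0.2, 1.2, -2.9]
width: 0.173
grip_force: 59.2
```

drive_tool([
  [0,0,0.001,0,0,0,1],
  [0,0,0,0,0,0,1],
  [0,0,0,0,0,0,1],
])

```text
time_s: 13.9
position: [0.5754, 0.2042, 0.0582]
eef_rot: [-3.141, -0.034, 0.0]
ft_force: [-0.1, 0.3, -2.4]
width: 0.176
grip_force: 59.3
```

drive_tool([
  [0,0,0.0007,0,0,0,1],
  [0,0,0,0,0,0,1],
  [0,0,0,0,0,0,1],
])

```text
time_s: 14.2
position: [0.5757, 0.2043, 0.058]
eef_rot: [-3.141, -0.034, -0.001]
ft_force: [-0.1, 0.1, -0.4]
width: 0.172
grip_force: 59.8
```

drive_tool([
  [0,0,0.0005,0,0,0,1],
  [0,0,0,0,0,0,1],
  [0,0,0,0,0,0,1],
])

```text
time_s: 14.5
position: [0.5759, 0.2043, 0.0579]
eef_rot: [-3.141, -0.034, -0.002]
ft_force: [-0.9, -0.1, 5.5]
width: 0.172
grip_force: 60.6
```

drive_tool([
  [0.003,0,0,0,0,0,1],
  [0.003,0,0,0,0,0,1],
  [0.003,0,0,0,0,0,1],
  [0.002,0,0,0,0,0,1],
  [0,0,0,0,0,0,1],
  [0,0,0,0,0,0,1],
])

```text
time_s: 15.1
position: [0.5872, 0.2046, 0.058]
eef_rot: [-3.141, -0.034, -0.004]
ft_force: [1.0, 0.9, 4.8]
width: 0.178
grip_force: 60.6
```

drive_tool([
  [0,0.003,0,0,0,0,1],
  [0,0.003,0,0,0,0,1],
  [0,0.003,0,0,0,0,1],
  [0,0.003,0,0,0,0,1],
  [0,0,0,0,0,0,1],
  [0,0,0,0,0,0,1],
])

```text
time_s: 15.7
position: [0.5872, 0.1924, 0.0579]
eef_rot: [-3.141, -0.034, -0.003]
ft_force: [0.4, -1.1, 6.5]
width: 0.175
grip_force: 60.6
```

drive_tool([
  [0.001,0.001,0,0,0,0,1],
  [0,0,0,0,0,0,1],
  [0.001,0.001,0,0,0,0,1],
  [0,0,0,0,0,0,1],
  [0,0,0,0,0,0,1],
])

```text
time_s: 16.2
position: [0.5892, 0.1908, 0.0579]
eef_rot: [-3.141, -0.034, -0.003]
ft_force: [-0.2, 0.4, 5.9]
width: 0.176
grip_force: 60.7
```

drive_tool([
  [0.001,0.001,0,0,0,0,1],
  [0,0,0,0,0,0,1],
  [0,0,0,0,0,0,1],
])

```text
time_s: 16.5
position: [0.5902, 0.1898, 0.0579]
eef_rot: [-3.141, -0.034, -0.003]
ft_force: [-1.1, 1.9, 5.9]
width: 0.173
grip_force: 60.7
```

drive_tool([
  [0.001,0.001,0,0,0,0,1],
  [0,0,0,0,0,0,1],
  [0,0,0,0,0,0,1],
])

```text
time_s: 16.8
position: [0.591, 0.1889, 0.0579]
eef_rot: [-3.141, -0.034, -0.002]
ft_force: [-1.7, 1.1, 6.8]
width: 0.174
grip_force: 60.7
```

drive_tool([
  [0.001,0.001,0,0,0,0,1],
  [0,0,0,0,0,0,1],
  [0,0,0,0,0,0,1],
])

```text
time_s: 17.1
position: [0.5912, 0.1888, 0.058]
eef_rot: [-3.139, -0.036, 0.001]
ft_force: [-6.8, 4.2, 9.2]
width: 0.173
grip_force: 61.1
```

drive_tool([
  [0.0005,0.001,0,0,0,0,1],
  [0,0,0,0,0,0,1],
  [0,0,0,0,0,0,1],
])

```text
time_s: 17.4
position: [0.5912, 0.1887, 0.0581]
eef_rot: [-3.138, -0.036, 0.003]
ft_force: [-9.1, 6.5, 9.2]
width: 0.173
grip_force: 61.2
```

drive_tool([
  [0,0.001,0,0,0,0,1],
  [0,0,0,0,0,0,1],
  [0,0,0,0,0,0,1],
  [0,0,0,0,0,0,1],
])

```text
time_s: 17.8
position: [0.5912, 0.1886, 0.0581]
eef_rot: [-3.136, -0.037, 0.002]
ft_force: [-8.0, 9.3, 9.7]
width: 0.175
grip_force: 61.1
```

Run:
```python
from h import *
goto(.5877,.1888,.058,-88.8)
from rig import viewer
a=viewer.read_camera("wrist")["frame"][60:360,80:440];b=viewer.read_camera("side")["frame"][120:300,190:370]
cv2.imwrite("pics/w6.png",np.hstack([cv2.resize(a,(440,367)),cv2.resize(b,(360,360))[:, :] if 0 else cv2.copyMakeBorder(cv2.resize(b,(360,360)),0,7,0,0,0)]))
```

```text
t 17.8 pos [0.5912 0.1886 0.0581] yaw(y) -88.64 tilt [-0.0015  0.0049 -1.    ] q [0.25 0.43 1.31 0.01 1.4  1.79] w 0.175 F [-8.   9.3  9.7] grip 61.1
tool shift [-0.0035 -0.0003  0.0001] turn z 0.16
```

View pics/w6.png

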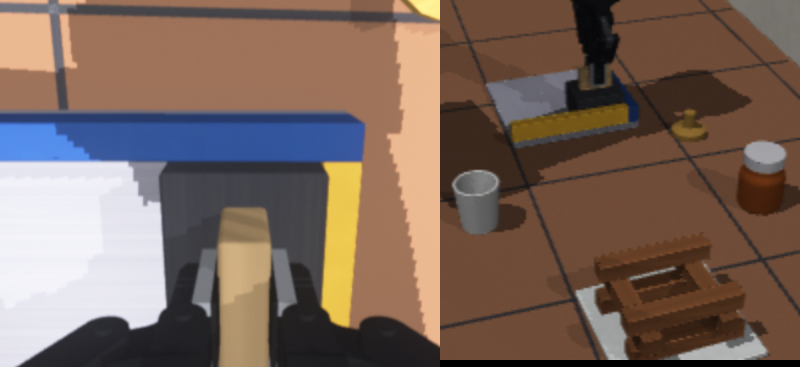

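The block is flush in the corner, against the blue fence at row 162 and the yellow at column 327. It presses with about 8 N on one and 9 N on the other, and the stack is intact. Handing in.

```bash
python3 -c "
from rig import order
print(order.sign_off())"
```

```text
the job is handed in; nothing more can be done
None
```

I handed the job in at about 18 s: the stray slat is back on the stack and released, and the arm is still holding the block square in the corner, pressing with roughly 8 N on the blue fence and 9 N on the yellow; no verdict came back.

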